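# Find the rattling tin and hold it out to the customer

### The arm

A 6-joint arm with a two-finger parallel gripper is mounted at the origin on the work surface. World frame = base frame: x ahead of the robot, y to its left, z up, the work surface at z = 0. Lengths are in m, angles in rad, forces in N, time in s.
With the tool pointing down it reaches from about 0.25 to 0.8 m from the base axis. Payload 8.5 kg.
Tool frame: the origin (TCP) lies on the centre line of the jaws, within the pads' length; the fingertips stand ahead of it and the grasp point (between the pads) is the TCP (env.tcp_to_tips is the z of the fingertips in the tool frame, in m); z points along the fingers, y is the line along which they close (so a half turn about z gives the same grasp; the last joint's range is limited). The gripper opens to 85 mm and grips with 20 to 120 N. Pads are 22 mm wide; open, the fingers measure 114 mm over their backs; the gripper's body (76 mm by 85 mm) begins 54 mm behind the grasp point. The pads swing forward as they close: fully open they stand 13 mm farther back than shut.
Start: joints at [1.186, 0.238, -0.013, 1.319, 0, 1.571], TCP at [0.197, 0.487, 0.25] pointing down, gripper open.
Joint ranges: [-2.66, 2.66], [-1.03, 1.9], [-1.14, 1.46], [-1.82, 2.27], [-1.45, 1.34], [-3.14, 3.14]. Speed limits (rad/s): [2.22, 2.22, 2.79, 3.14, 3.14, 3.14].

### API

Orientations are given as [roll, pitch, yaw] about the fixed x, y, z axes, in that order (R = Rz(yaw) Ry(pitch) Rx(roll)).
In Python, from cell import env, optics, spot_in, spot_point gives the robot as it stands.
- The arm moves only by the tool arm_command, never from a script. Its argument "plan" is a list of rows, each a list of 5 numbers: the shift along the tool's x, y, z each as a share of 800 mm, from -1 to 1, then the turn about the tool's z as a share of pi/4 rad, from -1 to 1, then the gripper's target within -1 to 1 (fully open at 1, half-way at 0, shut at -1). A call has 1 to 20 rows; each row shifts and turns the commanded pose from where the row before left it, along the tool's axes as they then stand; what a row does not reach is not made up. A row lasts 1/10 s, in which the tool goes at most 50 mm and 8.59 degrees, less where a joint would pass 70% of its speed; a pose out of reach is approached as far as the arm can. A call with a number of a shift or a turn outside -1 to 1 is refused whole. A call with a gripper value outside its range is refused whole. The fingers move at their own pace and stop on an object; "squeeze" is the grip in N (left out, the last holds). Time passes only in rows, so rows that do not move let the fingers close. It gives the time, the measured TCP pose, the force, the opening and the grip force at its end, in the units of the state.
- env.sense(): the state, without advancing time (a new reading comes with each control period).
- optics.capture(name): name is "scene" or "top" or "wrist"; returns the picture (384x512x3 uint8, red, green, blue); there is no depth.
- optics.camera_params(name): a dict with "camera_matrix" (3x3 intrinsics, pixels), "position" and "rotation" of the camera in the world. Camera axes: x right, y down, z forward; pixel columns grow to the right and rows downward; lengths in m; the calibration is good to about 2 mm. A picture is of the moment at which its call begins: read the wrist's pose just before it. camera_params takes no time and is no camera call; for the wrist camera it gives the pose at the moment of the call.
- env.sign_off(): hands the job in; it is judged then, once.
Trained networks look in the newest picture that a camera, given by its name, has taken for a name from the list of things; names that differ only in an ending like _2 or _b are one class to them, and where a whole thing is asked for, a point or a joint stands for the part that bears it (a point fixed in the world has none). Each returns a list of dicts, best first, with "conf" (0 to 1); they miss things now and then, are a little off and sometimes report something else, mostly with a low value. They report only what shows in the picture. A call takes as long as a camera call.
- spot_in(label, camera): "bbox" ([centre column, centre row, width, height] in pixels, round what is visible of it).
- spot_point(label, camera): "pixel" ([column, row] in pixels: a listed point, or the origin of a listed thing).
The state is a dict: "time_s": time; "qpos": joint angles; "qd": joint speeds; "joint_torque": joint torques, N m; "position": TCP position; "eef_rot": TCP orientation; "force": force on the tool from outside, world axes, zero at the start; "wrist_torque": the same for the moment, N m; "width": finger opening in m; "grip_force": force on a finger pad.
Only numpy, scipy, OpenCV 4.12 (cv2) and the standard library are available. Lean on these libraries where they do the work, as an engineer would, in place of code of your own. Each camera call takes 0.05 s, during which the arm holds its last target. There are 200 camera calls.

### The job

One of the three sealed tins has a brass slug loose inside: lift and shake them one at a time to find the one that rattles (shake that one too, even if it is the last left), and stand each tin that stays silent upright back on the middle of its own grey disc. Then hold the rattling tin out to the customer, level and still in the air a hand's breadth above the middle of the round red-inlaid pad, and finish while still holding it there: do not set it down or let go. Leave the other things on the counter where they are.

Things in the scene. Friction and masses are not known exactly. Their poses are not given: they have to be found in the camera images.
- tin_a_mid (a point): centre, half-way up, of one of three identical-looking sealed round tins (aluminium, brass lid), 62 mm across, 46 mm tall, 0.17 to 0.67 kg, on its own disc; z axis up. Any one may hold the loose 30 mm, 180 g brass slug: it slides 26 mm and knocks on the wall, and shifts the tin's balance, in a brisk sideways shake or a tilt past 20 degrees. In the others all is packed tight. Weight alone does not tell
- disc_a_top (a point): centre of the top face of the fixed grey display disc under tin_a, 112 mm across, 12 mm high
- tin_b_mid (a point): centre, half-way up, of one of three identical-looking sealed round tins (aluminium, brass lid), 62 mm across, 46 mm tall, 0.17 to 0.67 kg, on its own disc; z axis up. Any one may hold the loose 30 mm, 180 g brass slug: it slides 26 mm and knocks on the wall, and shifts the tin's balance, in a brisk sideways shake or a tilt past 20 degrees. In the others all is packed tight. Weight alone does not tell
- disc_b_top (a point): centre of the top face of the fixed grey display disc under tin_b, 112 mm across, 12 mm high
- tin_c_mid (a point): centre, half-way up, of one of three identical-looking sealed round tins (aluminium, brass lid), 62 mm across, 46 mm tall, 0.17 to 0.67 kg, on its own disc; z axis up. Any one may hold the loose 30 mm, 180 g brass slug: it slides 26 mm and knocks on the wall, and shifts the tin's balance, in a brisk sideways shake or a tilt past 20 degrees. In the others all is packed tight. Weight alone does not tell
- disc_c_top (a point): centre of the top face of the fixed grey display disc under tin_c, 112 mm across, 12 mm high
- pad_top (a point): centre of the top face of the fixed round presenting pad, dark wood with a red inlay, 130 mm across, 6 mm high, on the customer's side of the counter
- ring_cone: pale wooden ring-holder cone, base 52 mm across, 80 mm tall; bystander, origin at the underside centre
- loupe: black eye loupe, a cylinder 38 mm across and 26 mm tall; bystander, origin at the underside centre
- black_ring: dark steel finger ring lying flat, 25 mm across, 8 mm tall; bystander, origin at the underside centre
- polish: jar of polish with a blue cap, 52 mm across, 60 mm tall; bystander, origin at the underside centre
- hammer: small bench hammer lying down, 200 mm long; bystander, origin at the underside of its middle

How it is judged:
On the way:
1. the tin with the loose slug has been shaken, held in the air, so that the slug knocked on it (((distance between slug_center and tin_a_mid below 0.04 m and height (world z) of tin_a_mid above 0.085 m and contact force between the fingers and tin_a above 2 N and (contact force between slug and tin_a above 2.6 N or (linear speed of slug above 0.12 m/s and linear speed of tin_a below 0.06 m/s))) or (distance between slug_center and tin_b_mid below 0.04 m and height (world z) of tin_b_mid above 0.085 m and contact force between the fingers and tin_b above 2 N and (contact force between slug and tin_b above 2.6 N or (linear speed of slug above 0.12 m/s and linear speed of tin_b below 0.06 m/s))) or (distance between slug_center and tin_c_mid below 0.04 m and height (world z) of tin_c_mid above 0.085 m and contact force between the fingers and tin_c above 2 N and (contact force between slug and tin_c above 2.6 N or (linear speed of slug above 0.12 m/s and linear speed of tin_c below 0.06 m/s))))).
At the end, for the whole second after the job is handed in: The rattling tin is held by the fingers, its centre within 45 mm of above the pad's centre and 80 to 260 mm above the counter, tilt under 0.35 rad, still (0.04 m/s); the silent tins stand let go, upright and at rest on their own discs, within 30 mm of the middle (((distance between slug_center and tin_a_mid below 0.04 m and horizontal distance between tin_a_mid and pad_top below 0.045 m and height (world z) of tin_a_mid between 0.08 and 0.26 m and angle between tin_a_mid's own z axis and vertical below 0.35 rad and contact force between the fingers and tin_a above 2 N and linear speed of tin_a below 0.04 m/s and horizontal distance between tin_b_mid and disc_b_top below 0.03 m and height (world z) of tin_b_mid between 0.03 and 0.04 m and angle between each of tin_b_mid, tin_c_mid's own z axis and vertical below 0.1 rad and linear speed of each of tin_b, tin_c below 0.02 m/s and contact force between the fingers and tin_b below 0.1 N and horizontal distance between tin_c_mid and disc_c_top below 0.03 m and height (world z) of tin_c_mid between 0.03 and 0.04 m and contact force between the fingers and tin_c below 0.1 N) or (distance between slug_center and tin_b_mid below 0.04 m and horizontal distance between tin_b_mid and pad_top below 0.045 m and height (world z) of tin_b_mid between 0.08 and 0.26 m and angle between tin_b_mid's own z axis and vertical below 0.35 rad and contact force between the fingers and tin_b above 2 N and linear speed of tin_b below 0.04 m/s and horizontal distance between tin_a_mid and disc_a_top below 0.03 m and height (world z) of tin_a_mid between 0.03 and 0.04 m and angle between each of tin_a_mid, tin_c_mid's own z axis and vertical below 0.1 rad and linear speed of each of tin_a, tin_c below 0.02 m/s and contact force between the fingers and tin_a below 0.1 N and horizontal distance between tin_c_mid and disc_c_top below 0.03 m and height (world z) of tin_c_mid between 0.03 and 0.04 m and contact force between the fingers and tin_c below 0.1 N) or (distance between slug_center and tin_c_mid below 0.04 m and horizontal distance between tin_c_mid and pad_top below 0.045 m and height (world z) of tin_c_mid between 0.08 and 0.26 m and angle between tin_c_mid's own z axis and vertical below 0.35 rad and contact force between the fingers and tin_c above 2 N and linear speed of tin_c below 0.04 m/s and horizontal distance between tin_a_mid and disc_a_top below 0.03 m and height (world z) of tin_a_mid between 0.03 and 0.04 m and angle between each of tin_a_mid, tin_b_mid's own z axis and vertical below 0.1 rad and linear speed of each of tin_a, tin_b below 0.02 m/s and contact force between the fingers and tin_a below 0.1 N and horizontal distance between tin_b_mid and disc_b_top below 0.03 m and height (world z) of tin_b_mid between 0.03 and 0.04 m and contact force between the fingers and tin_b below 0.1 N))); the arm keeps its last pose, push and grip.
It fails at once if the ring cone was moved more than 30 mm (distance of ring_cone from where it was at the start of the episode above 0.03 m).
It fails at once if the loupe was moved more than 30 mm (distance of loupe from where it was at the start of the episode above 0.03 m).
It fails at once if the black ring was moved more than 30 mm (distance of black_ring from where it was at the start of the episode above 0.03 m).
It fails at once if the polish was moved more than 30 mm (distance of polish from where it was at the start of the episode above 0.03 m).
It fails at once if the hammer was moved more than 30 mm (distance of hammer from where it was at the start of the episode above 0.03 m).
It also fails if it takes over 72 s, if anything falls off the work surface, if the arm or the gripper's body presses on something with over 40 N, if the wrist force passes 120 N, or if a joint passes its speed limit or range.

## Working session

There is one attempt and no reset: what is moved stays moved. The work goes in short steps, Python scripts to look and compute and a tool call to move; the robot and the scene stay as the last step left them, time stands still between calls to the robot, and variables do not carry over. Pictures are saved under pics/ and viewed, at most 10 in all, crops included, and the job is handed in when it is done.

Besides the shell and the picture viewer there is one more tool, called after ">>>" as name(argument=value, ...) on one line, values as JSON. arm_command: Moves the arm, as the interface text tells. Its arguments: {"type":"object","properties":{"plan":{"type":"array"},"squeeze":{"type":"number"}},"required":["plan"]}

```bash
mkdir -p pics; cat > h.py <<'E'
import numpy as np, cv2
from cell import env, optics, spot_in, spot_point
def ray(cam,px,z):
    p=optics.camera_params(cam);K=np.array(p["camera_matrix"]);R=np.array(p["rotation"]);t=np.array(p["position"])
    d=R@np.linalg.inv(K)@np.array([px[0],px[1],1.]);return t+d*(z-t[2])/d[2]
def save(cam,n):
    im=optics.capture(cam);cv2.imwrite(f"pics/{n}.png",im[:,:,::-1]);return im
E
python3 - <<'E'
from h import *
np.set_printoptions(precision=3,suppress=True)
s=env.sense();print({k:np.round(s[k],3) for k in s},env.tcp_to_tips)
for cam in ("top","scene"):
    save(cam,cam+"0")
    print(cam,np.round(optics.camera_params(cam)["position"],3))
    for l,z in (("tin_a_mid",.035),("disc_a_top",.012),("pad_top",.006),("ring_cone",0),("loupe",0),("black_ring",0),("polish",0),("hammer",0)):
        for r in spot_point(l,cam)[:4]: print(l,round(r["conf"],2),np.round(r["pixel"]),ray(cam,r["pixel"],z)[:2])
E
```

```text
{'time_s': np.float64(0.0), 'qpos': array([ 1.186,  0.239, -0.014,  1.319, -0.   ,  1.571]), 'qd': array([ 0.001,  0.   , -0.001, -0.   ,  0.001,  0.001]), 'joint_torque': array([ -0.001, -53.876,  34.645,   0.018,   0.   ,  -0.   ]), 'position': array([0.197, 0.486, 0.25 ]), 'eef_rot': array([-3.14 ,  0.   ,  2.757]), 'force': array([ 0.237, -0.439, -0.577]), 'wrist_torque': array([-0.035, -0.001, -0.018]), 'grip_force': np.float64(0.0), 'width': np.float64(0.086)} 0.019
top [0.269 0.006 1.125]Traceback (most recent call last):
  File "<stdin>", line 8, in <module>
  File "h.py", line 5, in ray
    d=R@np.linalg.inv(K)@np.array([px[0],px[1],1.]);return t+d*(z-t[2])/d[2]
                                                                        ~^^^
IndexError: invalid index to scalar variable.
```

View pics/top0.png

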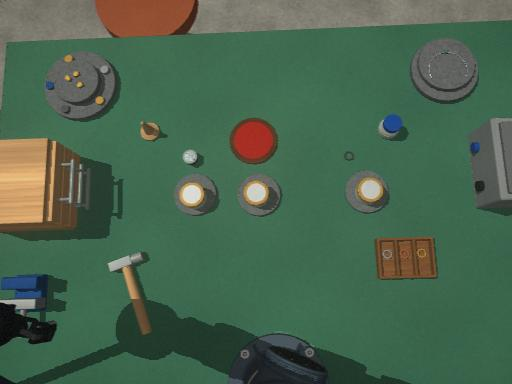

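The top view shows the tins at about (192,195), (257,193) and (370,190), with the pad at (254,141), the loupe at (190,157), the ring at (349,156), the polish at (391,125), the cone at (150,130) and the hammer at (135,290).

```bash
python3 - <<'E'
from h import *
p=optics.camera_params("top");print(p);print(optics.camera_params("wrist"))
E
```

```text
{'camera_matrix': array([[433.19016341,   0.        , 257.25370515],
       [  0.        , 433.19016341, 193.48855313],
       [  0.        ,   0.        ,   1.        ]]), 'position': array([0.26940243, 0.00618369, 1.1254327 ]), 'rotation': array([-2.96161954,  0.0324652 , -1.59956197])}
{'camera_matrix': array([[270.79567495,   0.        , 259.0417396 ],
       [  0.        , 270.79567495, 192.93227262],
       [  0.        ,   0.        ,   1.        ]]), 'position': array([0.12121496, 0.51620964, 0.37319255]), 'rotation': array([2.82158575e+00, 6.46240785e-04, 1.18524636e+00])}
```

```bash
sed -i 's/R=np.array(p\["rotation"\])/R=Rotation.from_euler("xyz",p["rotation"]).as_matrix()/; 1a from scipy.spatial.transform import Rotation' h.py
python3 - <<'E'
from h import *
np.set_printoptions(precision=3,suppress=True)
for cam in ("top","scene"):
    save(cam,cam+"0")
    for l,z in (("tin_a_mid",.035),("disc_a_top",.012),("pad_top",.006),("ring_cone",0),("loupe",0),("black_ring",0),("polish",0),("hammer",0)):
        for r in spot_point(l,cam)[:4]: print(cam,l,round(r["conf"],2),np.round(r["pixel"]),ray(cam,r["pixel"],z)[:2])
E
```

```text
top tin_a_mid 0.9 [194. 197.] [0.464 0.198]
top disc_a_top 0.93 [197. 194.] [0.479 0.196]
top pad_top 0.91 [254. 140.] [0.621 0.042]
top ring_cone 0.5 [154. 133.] [0.653 0.313]
top loupe 0.69 [191. 162.] [0.568 0.212]
top black_ring 0.53 [349. 158.] [ 0.562 -0.21 ]
top polish 0.95 [387. 128.] [ 0.643 -0.318]
top hammer 0.76 [136. 293.] [0.226 0.355]
scene tin_a_mid 0.58 [292. 244.] [0.472 0.203]
scene disc_a_top 0.77 [286. 251.] [0.485 0.198]
scene pad_top 0.75 [205. 243.] [0.631 0.049]
scene pad_top 0.63 [289. 249.] [0.471 0.194]
scene ring_cone 0.66 [253. 213.] [0.462 0.03 ]
scene ring_cone 0.56 [264. 326.] [0.658 0.329]
scene loupe 0.62 [262. 274.] [0.573 0.213]
scene black_ring 0.62 [175. 183.] [ 0.57  -0.207]
scene polish 0.77 [136. 175.] [ 0.645 -0.31 ]
scene polish 0.27 [192. 163.] [ 0.479 -0.259]
scene hammer 0.56 [399. 246.] [0.23  0.351]
```

```bash
python3 - <<'E'
from h import *
np.set_printoptions(precision=3,suppress=True)
im=cv2.imread("pics/top0.png")
hsv=cv2.cvtColor(im,cv2.COLOR_BGR2HSV)
m=(~((hsv[...,0]>60)&(hsv[...,0]<95)&(hsv[...,1]>90))).astype(np.uint8)
brass=(((hsv[...,0]<30)&(hsv[...,1]>70))|(hsv[...,2]>170)).astype(np.uint8)
for n,(c,r) in dict(a=(195,195),b=(259,195),c=(367,192)).items():
    for nm,mk,z in(("disc",m,.008),("tin",brass,.056)):
        s=mk[r-30:r+30,c-29:c+29].copy()
        k,l,st,ce=cv2.connectedComponentsWithStats(s); i=1+st[1:,4].argmax()
        e=cv2.minEnclosingCircle(cv2.findContours((l==i).astype(np.uint8),0,2)[0][0])
        px=(e[0][0]+c-29,e[0][1]+r-30); print(n,nm,px,e[1],st[i],ray("top",px,z)[:2])
cv2.imwrite("pics/topc.png",cv2.resize(im[100:230,120:420],None,fx=2.6,fy=2.6,interpolation=2))
E
```

```text
a disc (196.35000038146973, 195.54000091552734) 23.61691665649414 [   7    8   47   43 1549] [0.474 0.197]
a tin (191.61111068725586, 194.46296310424805) 12.863874435424805 [ 13  17  26  25 508] [0.468 0.201]
b disc (259.2666664123535, 194.0) 22.821239471435547 [   7    9   46   43 1514] [0.472 0.031]
b tin (255.7903232574463, 192.2096767425537) 12.91511344909668 [ 13  15  26  26 511] [0.468 0.039]
c disc (366.5, 192.0) 22.896604537963867 [   6    8   46   44 1517] [ 0.468 -0.248]
c tin (369.769229888916, 189.5) 13.240314483642578 [ 19  15  27  26 532] [ 0.465 -0.246]
```

View pics/topc.png

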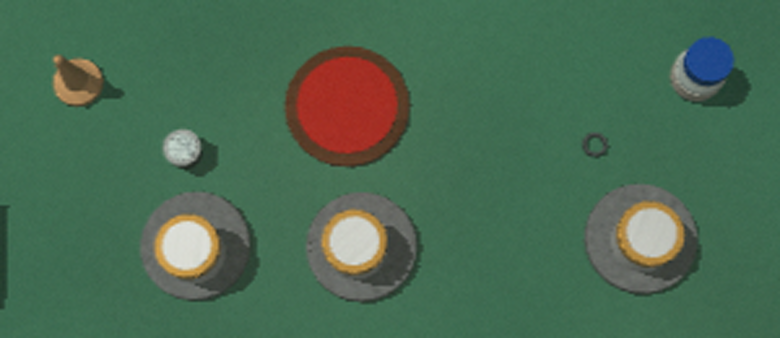

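View pics/scene0.png

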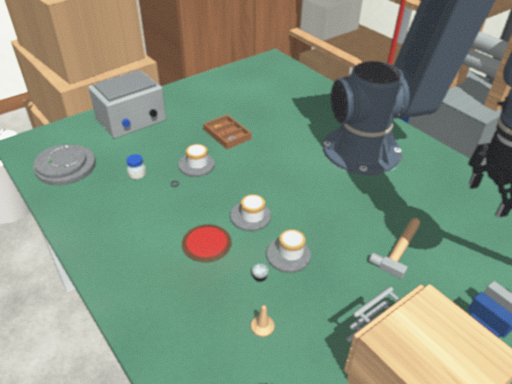

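The crop shows all three tins nearly central on their discs: lids at about (187,245), (354,241) and (651,233), with 2.6x scale. The scene view shows the same layout. I'll close the fingers along world X at yaw π/2 and go above tin a first.

>>> arm_command(plan=[[0,0,0,0.189,1],[0,0,0,0.189,1],[0,0,0,0.189,1],[0,0,0,0.189,1],[0,0,0,0.189,1],[0,0,0,0.189,1],[0,0,0,0.189,1],[0,0,0,0.189,1],[-0.0356,0.0339,0.0125,0,1],[-0.0356,0.0339,0.0125,0,1],[-0.0356,0.0339,0.0125,0,1],[-0.0356,0.0339,0.0125,0,1],[-0.0356,0.0339,0.0125,0,1],[-0.0356,0.0339,0.0125,0,1],[-0.0356,0.0339,0.0125,0,1],[-0.0356,0.0339,0.0125,0,1],[-0.0356,0.0339,0.0125,0,1],[-0.0356,0.0339,0.0125,0,1]], squeeze=70)

```text
time_s: 2.8
position: [0.4689, 0.2, 0.1501]
eef_rot: [3.141, -0.0, 1.569]
force: [0.1, 1.4, 0.4]
width: 0.0856
grip_force: 0.0
```

```bash
python3 - <<'E'
from h import *
np.set_printoptions(precision=3,suppress=True)
for i in range(4):
    s=env.sense();print(s["position"],s["eef_rot"],s["force"],s["wrist_torque"]) 
    save("wrist","w1")
for l,z in (("tin_a_mid",.035),("disc_a_top",.012)):
    for r in spot_point(l,"wrist"): print(l,r["conf"],r["pixel"],ray("wrist",r["pixel"],z))
E
```

```text
[0.469 0.2   0.15 ] [ 3.141 -0.     1.569] [0.147 1.362 0.437] [ 0.108 -0.012 -0.006]
[0.472 0.197 0.149] [3.141 0.002 1.567] [ 2.829 -2.1   -1.283] [-0.157 -0.171  0.019]
[0.47  0.198 0.149] [-3.141  0.001  1.565] [-0.187  0.2   -0.27 ] [0.006 0.013 0.045]
[0.469 0.2   0.15 ] [-3.141  0.001  1.566] [-0.642 -0.238 -0.115] [-0.001  0.015  0.022]
tin_a_mid 0.66 [263.0, 191.3] [0.47  0.204 0.035]
disc_a_top 0.66 [261.2, 330.3] [0.469 0.018 0.012]
```

View pics/w1.png

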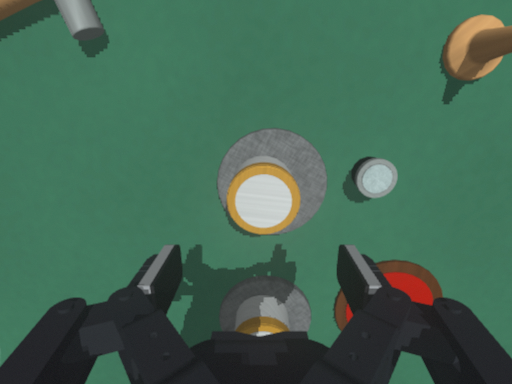

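The wrist view shows tin a's lid at about (264,198) and its disc at about (272,181). The loupe at (376,178) and the cone at (478,47) are clear of the fingers.

```bash
python3 - <<'E'
from h import *
print(env.sense()["position"],ray("wrist",(264,199),.058),ray("wrist",(272.5,181.5),.012))
for px in [(195.4,194.5),(259,194.3),(366.7,191.7)]: print(ray("top",px,.012))
E
```

```text
[0.4674602  0.20172968 0.15045782] [0.47075263 0.20517688 0.058     ] [0.48010573 0.20746499 0.012     ]
[0.47597934 0.19894274 0.012     ]
[0.47073314 0.03199943 0.012     ]
[ 0.46791195 -0.24754503  0.012     ]
```

>>> arm_command(plan=[[0.002,0.002,0.03,0,1],[0,0,0.03,0,1],[0,0,0.03,0,1],[0,0,0.025,0,1],[0,0,0.02,0,1],[0,0,0,0,1],[0,0,0,0,-1],[0,0,0,0,-1],[0,0,0,0,-1],[0,0,0,0,-1],[0,0,0,0,-1],[0,0,0,0,-1]], squeeze=70)

```text
time_s: 4.3
position: [0.4706, 0.2039, 0.0443]
eef_rot: [3.138, -0.002, 1.57]
force: [-0.4, 1.5, 5.8]
width: 0.0602
grip_force: 75.2
```

>>> arm_command(plan=[[0,0,-0.04,0,-1],[0,0,-0.04,0,-1],[0,0,-0.04,0,-1],[0,0,-0.04,0,-1],[0,-0.06,0,0,-1],[0,0.06,0,0,-1],[0,-0.06,0,0,-1],[0,0.06,0,0,-1],[0,-0.06,0,0,-1],[0,0.06,0,0,-1],[0,-0.06,0,0,-1],[0,0.06,0,0,-1],[0,0,0,0,-1],[0,0,0,0,-1],[0,0,0,0,-1],[0,0,0,0,-1]])

```text
time_s: 5.9
position: [0.469, 0.203, 0.1707]
eef_rot: [-3.142, 0.0, 1.57]
force: [-0.5, 0.0, -6.2]
width: 0.059
grip_force: 84.3
```

```bash
cat > rd.py <<'E'
from h import *
np.set_printoptions(precision=3,suppress=True)
T=[];F=[]
for i in range(10):
    optics.capture("top");s=env.sense();T.append(s["wrist_torque"]);F.append(s["force"])
s=env.sense();print(s["time_s"],s["position"],s["width"])
T=np.array(T[2:]);F=np.array(F[2:]);print("T",T.mean(0),T.std(0),"F",F.mean(0),F.std(0))
E
python3 rd.py
```

```text
6.4 [0.469 0.203 0.17 ] 0.05936598157061531
T [-0.037 -0.005  0.004] [0.03  0.017 0.026] F [ 0.231 -0.054 -6.256] [0.445 0.509 0.516]
```

>>> arm_command(plan=[[0,-0.02,0,0,-1],[0,-0.04,0,0,-1],[0,-0.06,0,0,-1],[0,0,0,0,-1],[0,0,0,0,-1],[0,0,0,0,-1],[0,0,0,0,-1]])

```text
time_s: 7.1
position: [0.3743, 0.2033, 0.1705]
eef_rot: [3.141, -0.0, 1.569]
force: [-0.3, 0.6, -6.3]
width: 0.0595
grip_force: 84.1
```

```bash
python3 rd.py
```

```text
7.6 [0.373 0.203 0.17 ] 0.059552445610924626
T [-0.043 -0.031  0.011] [0.023 0.027 0.019] F [-0.213  0.073 -6.08 ] [0.311 0.492 0.527]
```

>>> arm_command(plan=[[0,0.02,0,0,-1],[0,0.04,0,0,-1],[0,0.062,0,0,-1],[0,0,0,0,-1],[0,0,0,0,-1],[0,-0.01,0,0,-1],[0,-0.015,0,0,-1],[0,-0.015,0,0,-1],[0,-0.015,0,0,-1],[0,-0.015,0,0,-1],[0,-0.01,0,0,-1],[0,0.02,0,0,-1],[0,0.058,0,0,-1],[0,0,0,0,-1],[0,0,0,0,-1],[0,0,0,0,-1],[0,0,0,0,-1]])

```text
time_s: 9.3
position: [0.4686, 0.2029, 0.1703]
eef_rot: [-3.141, 0.0, 1.57]
force: [-0.4, -0.1, -5.5]
width: 0.0592
grip_force: 84.1
```

```bash
python3 rd.py
```

```text
9.8 [0.469 0.203 0.17 ] 0.05911631439619829
T [-0.02   0.044 -0.002] [0.044 0.019 0.02 ] F [-0.647 -0.079 -6.424] [0.554 0.555 0.328]
```

>>> arm_command(plan=[[0,-0.02,0,0,-1],[0,-0.04,0,0,-1],[0,-0.062,0,0,-1],[0,0,0,0,-1],[0,0,0,0,-1],[0,0,0,0,-1],[0,0,0,0,-1]])

```text
time_s: 10.5
position: [0.3727, 0.2033, 0.1705]
eef_rot: [3.141, -0.0, 1.569]
force: [0.3, 1.6, -6.2]
width: 0.0596
grip_force: 84.6
```

```bash
python3 rd.py
```

```text
11.0 [0.372 0.203 0.17 ] 0.059355322179722204
T [-0.017 -0.002 -0.019] [0.025 0.025 0.032] F [ 0.311 -0.258 -6.166] [0.368 0.511 0.305]
```

>>> arm_command(plan=[[0,0.02,0,0,-1],[0,0.04,0,0,-1],[0,0.062,0,0,-1],[0,0,0,0,-1],[0,0,0,0,-1],[0,0,0,0,-1],[0,-0.005,0,0,-1],[0,-0.01,0,0,-1],[0,-0.015,0,0,-1],[0,-0.015,0,0,-1],[0,-0.015,0,0,-1],[0,-0.015,0,0,-1],[0,-0.015,0,0,-1],[0,-0.015,0,0,-1],[0,-0.01,0,0,-1],[0,-0.005,0,0,-1],[0,0,0,0,-1],[0,0,0,0,-1]])

```text
time_s: 12.8
position: [0.3738, 0.2033, 0.1704]
eef_rot: [3.141, -0.0, 1.569]
force: [-0.5, -0.3, -5.6]
width: 0.0594
grip_force: 85.0
```

```bash
sed -i 's/range(10)/range(12)/' rd.py; python3 rd.py
```

```text
13.4 [0.373 0.203 0.17 ] 0.05932163431494288
T [-0.007  0.028 -0.014] [0.024 0.037 0.031] F [-0.234  0.134 -6.368] [0.49  0.357 0.301]
```

>>> arm_command(plan=[[0,0.005,0,0,-1],[0,0.01,0,0,-1],[0,0.015,0,0,-1],[0,0.015,0,0,-1],[0,0.015,0,0,-1],[0,0.015,0,0,-1],[0,0.015,0,0,-1],[0,0.015,0,0,-1],[0,0.01,0,0,-1],[0,0.005,0,0,-1],[0,0,0,0,-1],[0,-0.02,0,0,-1],[0,-0.04,0,0,-1],[0,-0.062,0,0,-1],[0,0,0,0,-1],[0,0,0,0,-1],[0,0,0,0,-1],[0,0,0,0,-1]])

```text
time_s: 15.2
position: [0.3726, 0.2033, 0.1705]
eef_rot: [3.141, -0.0, 1.569]
force: [1.2, -0.2, -6.7]
width: 0.0594
grip_force: 85.2
```

```bash
python3 rd.py
```

```text
15.8 [0.372 0.203 0.17 ] 0.05950305586259248
T [-0.003  0.    -0.003] [0.026 0.025 0.028] F [ 0.052  0.092 -6.221] [0.33  0.497 0.54 ]
```

>>> arm_command(plan=[[0,0.02,0,0,-1],[0,0.04,0,0,-1],[0,0.062,0,0,-1],[0,0,0,0,-1],[0,0,0,0,-1],[0,0,0,0,-1],[0,-0.005,0,0,-1],[0,-0.01,0,0,-1],[0,-0.015,0,0,-1],[0,-0.015,0,0,-1],[0,-0.015,0,0,-1],[0,-0.015,0,0,-1],[0,-0.015,0,0,-1],[0,-0.015,0,0,-1],[0,-0.01,0,0,-1],[0,-0.005,0,0,-1],[0,0,0,0,-1],[0,0,0,0,-1]])

```text
time_s: 17.6
position: [0.3738, 0.2032, 0.1704]
eef_rot: [3.141, -0.0, 1.569]
force: [-0.6, 0.8, -6.4]
width: 0.0594
grip_force: 85.8
```

```bash
sed -i 's/range(12)/range(18)/' rd.py; python3 rd.py
```

```text
18.5 [0.373 0.203 0.17 ] 0.05941021166307212
T [-0.02  0.01 -0.01] [0.034 0.025 0.032] F [ 0.086 -0.033 -6.306] [0.537 0.362 0.334]
```

>>> arm_command(plan=[[0,0.005,0,0,-1],[0,0.01,0,0,-1],[0,0.015,0,0,-1],[0,0.015,0,0,-1],[0,0.015,0,0,-1],[0,0.015,0,0,-1],[0,0.015,0,0,-1],[0,0.015,0,0,-1],[0,0.01,0,0,-1],[0,0.005,0,0,-1],[0,0,0,0,-1],[0,-0.02,0,0,-1],[0,-0.04,0,0,-1],[0,-0.062,0,0,-1],[0,0,0,0,-1],[0,0,0,0,-1],[0,0,0,0,-1],[0,0,0,0,-1]])

```text
time_s: 20.3
position: [0.3725, 0.2033, 0.1705]
eef_rot: [3.141, -0.0, 1.569]
force: [0.7, 1.1, -6.6]
width: 0.0594
grip_force: 86.2
```

```bash
python3 rd.py
```

```text
21.2 [0.372 0.203 0.17 ] 0.05915402241428907
T [-0.004 -0.012 -0.005] [0.033 0.015 0.034] F [-0.172 -0.228 -6.546] [0.519 0.528 0.436]
```

Wrist-torque noise leaves this uncertain, so I'll check whether the joint torques are a cleaner signal.

```bash
cat > jt.py <<'E'
from h import *
np.set_printoptions(precision=4,suppress=True)
for i in range(4):
    s=env.sense();print(s["time_s"].round(2),s["joint_torque"],s["qpos"]);optics.capture("top")
E
python3 jt.py
```

```text
Traceback (most recent call last):
  File "jt.py", line 4, in <module>
    s=env.sense();print(s["time_s"].round(2),s["joint_torque"],s["qpos"]);optics.capture("top")
                        ^^^^^^^^^^^^^^^^^
AttributeError: 'float' object has no attribute 'round'
```

>>> arm_command(plan=[[0,0.02,0,0,-1],[0,0.04,0,0,-1],[0,0.062,0,0,-1],[0,0,0,0,-1],[0,0,0,0,-1],[0,0,0,0,-1],[0,-0.005,0,0,-1],[0,-0.01,0,0,-1],[0,-0.015,0,0,-1],[0,-0.015,0,0,-1],[0,-0.015,0,0,-1],[0,-0.015,0,0,-1],[0,-0.015,0,0,-1],[0,-0.015,0,0,-1],[0,-0.01,0,0,-1],[0,-0.005,0,0,-1],[0,0,0,0,-1],[0,0,0,0,-1],[0,0,0,0,-1],[0,0,0,0,-1]])

```text
time_s: 23.2
position: [0.3737, 0.2031, 0.1702]
eef_rot: [-3.142, 0.0, 1.569]
force: [0.5, -0.4, -6.6]
width: 0.0595
grip_force: 86.6
```

```bash
python3 jt.py
```

```text
Traceback (most recent call last):
  File "jt.py", line 4, in <module>
    s=env.sense();print(s["time_s"].round(2),s["joint_torque"],s["qpos"]);optics.capture("top")
                        ^^^^^^^^^^^^^^^^^
AttributeError: 'float' object has no attribute 'round'
```

```bash
sed -i 's/s\["time_s"\].round(2)/round(s["time_s"],2)/' jt.py; python3 jt.py
```

```text
23.2 [  0.0469 -44.0878  34.319   -0.0272   0.0017  -0.0012] [ 0.4979  0.1142 -0.3828  1.0739 -0.0001  2.0704]
23.25 [  0.0247 -44.0332  34.3301  -0.0282   0.001   -0.001 ] [ 0.4979  0.1142 -0.3829  1.0739 -0.0001  2.0704]
23.3 [  0.0082 -43.9887  34.3311  -0.0276   0.0005  -0.0008] [ 0.4979  0.1141 -0.383   1.0739 -0.0001  2.0705]
23.35 [ -0.003  -43.9544  34.3275  -0.0265   0.0003  -0.0006] [ 0.4979  0.114  -0.3831  1.0739 -0.0001  2.0705]
```

>>> arm_command(plan=[[0,0.005,0,0,-1],[0,0.01,0,0,-1],[0,0.015,0,0,-1],[0,0.015,0,0,-1],[0,0.015,0,0,-1],[0,0.015,0,0,-1],[0,0.015,0,0,-1],[0,0.015,0,0,-1],[0,0.01,0,0,-1],[0,0.005,0,0,-1],[0,0,0,0,-1],[0,-0.02,0,0,-1],[0,-0.04,0,0,-1],[0,-0.062,0,0,-1],[0,0,0,0,-1],[0,0,0,0,-1],[0,0,0,0,-1],[0,0,0,0,-1],[0,0,0,0,-1],[0,0,0,0,-1]])

```text
time_s: 25.4
position: [0.3722, 0.203, 0.1701]
eef_rot: [-3.141, 0.0, 1.569]
force: [-0.5, 0.5, -6.4]
width: 0.0595
grip_force: 87.1
```

```bash
python3 jt.py
```

```text
25.4 [  0.0346 -43.8841  34.3177   0.0068   0.0141  -0.0009] [ 0.4994  0.1122 -0.3855  1.0736 -0.      2.0723]
25.45 [  0.0107 -43.8086  34.3129   0.0075   0.0132  -0.0007] [ 0.4996  0.1121 -0.3856  1.0735 -0.      2.0723]
25.5 [ -0.0072 -43.7496  34.3039   0.0083   0.0124  -0.0005] [ 0.4996  0.112  -0.3858  1.0735 -0.0001  2.0723]
25.55 [ -0.0179 -43.7065  34.294    0.0089   0.0119  -0.0004] [ 0.4997  0.1118 -0.3858  1.0735 -0.0001  2.0723]
```

Joint torques are very clean, and joint 4 shifts by 0.035 N m, about what the slug should give. As a control, I'll make the same slow out-and-back without the brisk stop. If the slug is real, the reading should stay near +0.008.

>>> arm_command(plan=[[0,0.005,0,0,-1],[0,0.01,0,0,-1],[0,0.015,0,0,-1],[0,0.015,0,0,-1],[0,0.015,0,0,-1],[0,0.015,0,0,-1],[0,0.01,0,0,-1],[0,0.005,0,0,-1],[0,0,0,0,-1],[0,-0.005,0,0,-1],[0,-0.01,0,0,-1],[0,-0.015,0,0,-1],[0,-0.015,0,0,-1],[0,-0.015,0,0,-1],[0,-0.015,0,0,-1],[0,-0.01,0,0,-1],[0,-0.005,0,0,-1],[0,0,0,0,-1],[0,0,0,0,-1],[0,0,0,0,-1]])

```text
time_s: 27.6
position: [0.3723, 0.2032, 0.1703]
eef_rot: [3.141, 0.0, 1.569]
force: [0.4, -0.1, -6.4]
width: 0.0591
grip_force: 87.1
```

```bash
python3 jt.py
```

```text
27.6 [  0.1187 -44.0055  34.1864   0.0278   0.0148  -0.    ] [ 0.4997  0.1118 -0.3854  1.0733 -0.0001  2.0722]
27.65 [  0.0828 -43.9349  34.2492   0.0116   0.0131  -0.001 ] [ 0.4997  0.1119 -0.3854  1.0734 -0.0002  2.0722]
27.7 [  0.0521 -43.8681  34.2795   0.0057   0.012   -0.0011] [ 0.4996  0.1119 -0.3856  1.0734 -0.0001  2.0722]
27.75 [  0.0286 -43.8101  34.2908   0.0045   0.0111  -0.001 ] [ 0.4996  0.1119 -0.3857  1.0734 -0.0001  2.0723]
```

The reading stayed put, so tin a has the slug. One more brisk shake, then carry it over the pad.

>>> arm_command(plan=[[0,0.06,0,0,-1],[0,0,0,0,-1],[0,-0.06,0,0,-1],[0,0,0,0,-1],[0,0.06,0,0,-1],[0,-0.06,0,0,-1],[0,0.06,0,0,-1],[0,-0.06,0,0,-1],[0,0,0,0,-1],[0,0,0,0,-1]])

```text
time_s: 28.8
position: [0.3713, 0.2029, 0.1696]
eef_rot: [-3.14, 0.001, 1.57]
force: [0.4, 0.3, -5.7]
width: 0.0591
grip_force: 93.9
```

>>> arm_command(plan=[[-0.005,0.0078,0,0,-1],[-0.01,0.0155,0,0,-1],[-0.02,0.0315,0.003,0,-1],[-0.02,0.0315,0.003,0,-1],[-0.02,0.0315,0.003,0,-1],[-0.02,0.0315,0.003,0,-1],[-0.02,0.0315,0.003,0,-1],[-0.02,0.0315,0.003,0,-1],[-0.02,0.0315,0.003,0,-1],[-0.02,0.0315,0.003,0,-1],[-0.015,0.023,0.003,0,-1],[-0.005,0.014,0,0,-1],[0,0,0,0,-1],[0,0,0,0,-1],[0,0,0,0,-1],[0,0,0,0,-1],[0,0,0,0,-1],[0,0,0,0,-1]])

```text
time_s: 30.6
position: [0.6212, 0.047, 0.149]
eef_rot: [3.141, 0.0, 1.57]
force: [0.3, 0.1, -5.9]
width: 0.0592
grip_force: 93.9
```

```bash
python3 - <<'E'
from h import *
s=env.sense();print(s["position"],s["eef_rot"],np.abs(s["qd"]).max(),s["width"],s["grip_force"])
save("scene","s2")
for r in spot_point("pad_top","scene")+spot_point("pad_top","top"): print(r["conf"],r["pixel"],ray("scene",r["pixel"],.006))
E
```

```text
[0.62121756 0.0469916  0.14898072] [3.14134025e+00 9.33553067e-05 1.56973487e+00] 0.002029447992547331 0.05924673757763716 93.85576801847492
0.97 [205.5, 241.1] [0.62686247 0.04469432 0.006     ]
0.58 [256.5, 140.0] [ 0.24841399 -0.23272968  0.006     ]
```

View pics/s2.png

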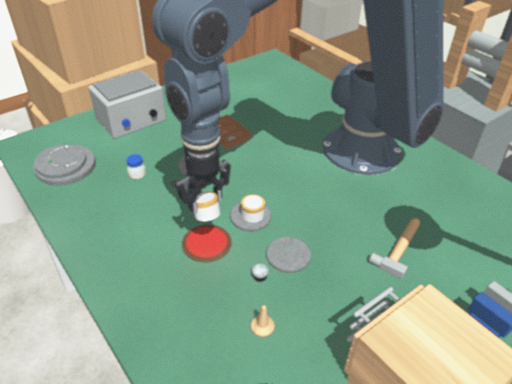

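The tin is held level at (205,207) above the pad at (206,241). Tin b is still on its disc at (252,208), and tin c was never touched. Handing in.

```bash
python3 -c "
from cell import env
print(env.sign_off())"
```

```text
the job is handed in; nothing more can be done
None
```

Tin a rattles: brisk shakes shifted its balance by about what the loose slug should give. I handed in holding it level and still, about 15 cm above the middle of the pad; tins b and c were never lifted and stay on their discs. `sign_off` gave no verdict.

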